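Discharge the balm tubes from the gravity magazine

ROBOT

A 6-joint arm with a two-finger parallel gripper is mounted at the origin on a cart in front of the work surface, level with it; the furniture and walls round the work are solid. World frame = base frame: x ahead of the robot, y to its left, z up, the work surface at z = 0. Lengths are in m, angles in rad, forces in N, time in s.
With the tool pointing down it reaches from about 0.15 to 0.775 m from the base axis. Payload 6.1 kg.
Tool frame: the origin (TCP) lies at the very end of the fingers, on their centre line; the grasp point (between the pads) lies 19 mm behind it; z points along the fingers, y is the line along which they close (so a half turn about z gives the same grasp; the last joint's range is limited). The gripper opens to 85 mm and grips with 20 to 120 N. Pads are 22 mm wide; open, the fingers measure 114 mm over their backs; the gripper's body (76 mm by 85 mm) begins 54 mm behind the grasp point. The pads swing forward as they close: fully open they stand 13 mm farther back than shut.
Start: joints at [-1.225, 0.126, -0.04, 1.405, 0, 1.571], TCP at [0.178, -0.494, 0.231] pointing down, gripper open.
Joint ranges: [-2.72, 2.72], [-0.95, 1.95], [-1.27, 1.35], [-1.78, 2.02], [-1.46, 1.47], [-3.14, 3.14]. Speed limits (rad/s): [2.39, 2.39, 3.01, 3.14, 3.14, 3.14].

INTERFACE

Orientations are given as a rotation vector (axis times angle).
In Python, from plant import r gives the robot as it stands.
- The arm moves only by the tool jog_arm, never from a script. Its argument "commands" is a list of rows, each a list of 7 numbers: the shift along the tool's x, y, z in m, then the turn, a rotation vector about the tool's x, y, z in rad, then the finger opening in m, from 0 to 0.0854. A call has 1 to 5 rows; each row shifts and turns the commanded pose from where the row before left it, along the tool's axes as they then stand; what a row does not reach is not made up. A row lasts 1/8 s, in which the tool goes at most 62.5 mm and 10.7 degrees, less where a joint would pass 70% of its speed; a pose out of reach is approached as far as the arm can. A call with a gripper value outside its range is refused whole. The fingers move at their own pace and stop on an object; "grip_force" is the grip in N (left out, the last holds). Time passes only in rows, so rows that do not move let the fingers close. It gives the time, the measured TCP pose, the force, the opening and the grip force at its end, in the units of the state.
- r.sense(): the state, without advancing time (a new reading comes with each control period).
- r.grab_frame(name): name is "scene" or "top" or "wrist"; returns a dict with "image" (400x640x3 uint8, blue, green, red), "mtx" (3x3 intrinsics, pixels), "xyz" and "orientation" of the camera in the world; the wrist camera has in their place "T_tool_cam" (4x4, takes a point from camera to tool coordinates, whose origin is the TCP and whose axes are the flange's). Camera axes: x right, y down, z forward; pixel columns grow to the right and rows downward; lengths in m; the calibration is good to about 2 mm. The wrist camera is an equidistant fisheye: a pixel r from the principal point sees the ray r / f radians off the axis. A picture is of the moment at which its call begins: read the wrist's pose just before it. There is no depth.
- r.job_done(): hands the job in; it is judged then, once.
The state is a dict: "clock": time; "joint_pos": joint angles; "dq": joint speeds; "joint_torque": joint torques, N m; "eef_pos": TCP position; "ee_rot": TCP orientation; "contact_force": force on the tool from outside, world axes, zero at the start; "torque": the same for the moment, N m; "opening": opening from 0.0 (shut) to 1.0 (fully open); "grip_force": force on a finger pad.
Only numpy, scipy, OpenCV 4.12 (cv2) and the standard library are available. Lean on these libraries where they do the work, as an engineer would, in place of code of your own. Each camera call takes 0.05 s, during which the arm holds its last target. There are 200 camera calls.

TASK

Four filled balm tubes wait in the gravity magazine and have to go into its blue catch tray. With the fingertips push the tray fully home under the outlet, then press the lever's red pad down to raise the weighted flap and keep it down until all four tubes have rolled into the tray, and ease the lever back up so that the flap shuts without slamming. Slide the tray without lifting it, leave the flap and the tubes to the mechanism without touching them, and do not disturb the things standing about.

Things in the scene. Friction and masses are not known exactly. Their poses are not given: they have to be found in the camera images.
- magazine: Gravity magazine, fixed: grey base plate 252 x 118 x 6 mm, steel ramp between clear cheeks (tops at z = 109 mm). Origin on the worktop below the ramp's low edge. x points from the outlet back up the ramp (tubes come out toward -x), y left, z up. Hopper at x = -6 to 98 mm; tray guides, inner faces y = +/-48 mm, tops 20 mm high, from x = -148 mm, flared entries to -172; lever fork at x = -26, y = -104 mm, 84 mm high.
- outlet (a point): Middle of the sill, the ramp's low edge where tubes drop out: 50 mm above the worktop, straight above the magazine's origin.
- tray: Loose blue open catch tray, 100 (x) x 92 (y) x 36 mm, walls 3 mm, about 0.2 kg; origin under its centre, axes as the magazine's. It stands on the base plate (6 mm up) between the guides, 2 mm play each side, 40 to 60 mm short of home. Home: against a fixed stop under the outlet, tray origin at x = -44 mm in the magazine's frame. A few newtons slide it.
- tray_front (a point): Middle of the outside of the tray's front wall (face away from the outlet), 18 mm above the tray's underside: where to push, toward the magazine's +x. At home it lies at x = -94 mm in the magazine's frame.
- lever (a joint): Lever angle, rad: 0 at rest (red pad up, short arm's roller under the flap's bar), grows as the pad is pressed down; stop at 0.558, flap fully open from about 0.53. It lies along the magazine's y; pivot at x = -26, y = -104, z = 78 mm in its frame, short arm 50 mm toward the flap, long arm 120 mm toward -y. The flap's weight returns it. Pressing takes 2 to 4 N at the pad.
- lever_pad (a point): Middle of the top of the red pad (42 mm along the magazine's x, 36 along y) on the lever's long end. At rest 121 mm above the worktop, at x = -26, y = -217 mm in the magazine's frame, tilted 15 degrees (outer edge higher); at the bottom of its stroke about 56 mm above the worktop, less than 8 mm farther sideways.
- flap (a joint): Angle of the weighted steel flap (about 0.9 kg) closing the ramp's low end, rad: 0 shut, about 0.95 with the lever fully down. Hinged 100 mm above the worktop; it falls shut by its own weight and, let go, slams (over 8 rad/s; keep below that). Its dark round weight bar, 32 mm thick, stands out in front to x = -44 mm in the magazine's frame, 71 to 103 mm above the worktop when shut.
- tube_a_mid (a point): Middle of one of four green balm tubes, 16 mm in diameter, 67 mm long, lying across the ramp behind the flap (the one nearest the flap). About a second after the flap opens they have rolled into the tray.
- tube_b_mid (a point): Middle of one of four green balm tubes, 16 mm in diameter, 67 mm long, lying across the ramp behind the flap. About a second after the flap opens they have rolled into the tray.
- tube_c_mid (a point): Middle of one of four green balm tubes, 16 mm in diameter, 67 mm long, lying across the ramp behind the flap. About a second after the flap opens they have rolled into the tray.
- tube_d_mid (a point): Middle of one of four green balm tubes, 16 mm in diameter, 67 mm long, lying across the ramp behind the flap. About a second after the flap opens they have rolled into the tray.
- beaker: Bystander: clear plastic beaker, 52 mm across, 70 high; origin under its centre. To be left alone.
- label_roll: Bystander: roll of labels lying flat, 68 mm across, 29 high; origin under its centre. To be left alone.
- timer: Bystander: small white kitchen timer, 64 x 64 x 19 mm; origin under its centre. To be left alone.
- bottle_a: Bystander: 30 ml amber dropper bottle with white cap, 34 mm across, 92 high; origin under its centre. To be left alone.
- bottle_f: Bystander: 100 ml amber dropper bottle with white cap, 50 mm across, 119 high; origin under its centre. To be left alone.
- bottle_h: Bystander: 10 ml amber dropper bottle with white cap, 27 mm across, 70 high; origin under its centre. To be left alone.
- marker: Bystander: black marker pen lying flat, 136 mm long; origin under its centre. To be left alone.
There are look-alikes about, which are no part of the job. There is more than one size of the tray; the one meant has the size given above. What is shaped like the part that bears tube_c_mid but grey is not meant.

How it is judged:
By the outcome, as a careful person would: the job done as asked, in the order asked, and still so for the second after the job is handed in, with the robot touching nothing.
It also fails if it takes over 45 s, if anything falls off the work surface, if the arm or the gripper's body presses on something with over 40 N, if the wrist force passes 120 N, or if a joint passes its speed limit or range.

## Working session

There is one attempt and no reset: what is moved stays moved. The work goes in short steps, Python scripts to look and compute and a tool call to move; the robot and the scene stay as the last step left them, time stands still between calls to the robot, and variables do not carry over. Pictures are saved under pics/ and viewed, at most 10 in all, crops included, and the job is handed in when it is done.

Besides the shell and the picture viewer there is one more tool, called after ">>>" in YAML: its name, and indented under it one key for each argument. jog_arm: Moves the arm, as the interface text tells. Its arguments: {"type":"object","properties":{"commands":{"type":"array"},"grip_force":{"type":"number"}},"required":["commands"]}

```bash
ls; mkdir -p pics
python3 - <<'E'
from plant import r
import cv2,numpy as np,pickle
s=r.sense(); print(s)
d={}
for n in ("scene","top"):
    f=r.grab_frame(n); d[n]=f; cv2.imwrite(f"pics/{n}0.png",f["image"]); print(n,f["mtx"],f["xyz"],f["orientation"])
pickle.dump(d,open("f0.pkl","wb"))
E
```

```text
pics
{'clock': 0.0, 'joint_pos': array([-1.22495014e+00,  1.26402291e-01, -4.05975252e-02,  1.40538103e+00,
        1.50416350e-05,  1.57078122e+00]), 'dq': array([-5.43687643e-04, -6.09024844e-05, -8.53431802e-05, -4.79878924e-04,
       -6.63258038e-04, -7.22303487e-04]), 'joint_torque': array([-2.32862410e-03, -4.35911965e+01,  3.52925098e+01,  1.73206459e-02,
       -2.05099768e-04, -5.48278138e-06]), 'eef_pos': array([ 0.17784215, -0.49354276,  0.23052156]), 'ee_rot': array([-3.09319474e+00, -5.40304860e-01,  4.04762157e-04]), 'contact_force': array([-0.22135901, -0.2089079 ,  0.2680848 ]), 'torque': array([-0.01265791,  0.04600037,  0.01715119]), 'grip_force': 0.0, 'opening': 0.9999682349751243}
scene [[413.52597113   0.         315.62714145]
 [  0.         413.52597113 199.03494107]
 [  0.           0.           1.        ]] [-0.14924853  0.41494524  1.09129241] [-1.12102302  2.44462439 -0.90859478]
top [[371.54705794   0.         313.0586598 ]
 [  0.         371.54705794 198.48540837]
 [  0.           0.           1.        ]] [ 0.3379449  -0.12244855  1.0730075 ] [-2.14002641  2.16068659 -0.17294308]
```

View pics/top0.png

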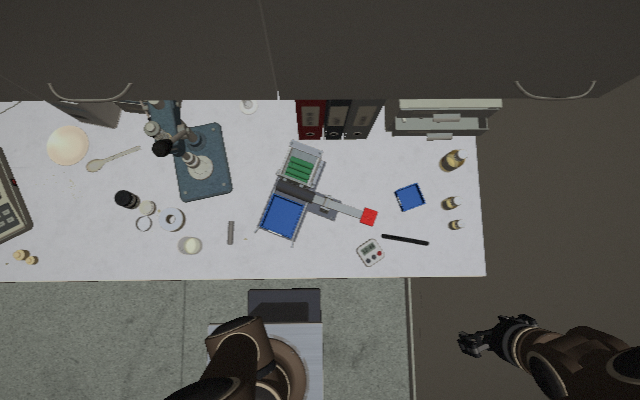

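View pics/scene0.png

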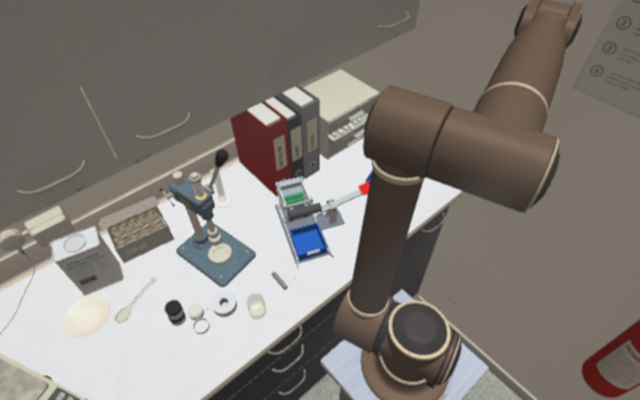

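The top view shows the magazine at about (300,190), the blue tray at (284,216), the lever's red pad at (369,216) and the small decoy tray at (410,197). Next I measure them.

```bash
cat > h.py <<'E'
import numpy as np,cv2
from scipy.spatial.transform import Rotation as R
def ray(f,uv,z):
    uv=np.atleast_2d(uv).astype(float)
    K=f["mtx"]; d=np.c_[(uv-K[[0,1],2])/K[[0,1],[0,1]],np.ones(len(uv))]
    d=d@R.from_rotvec(f["orientation"]).as_matrix().T
    t=(z-f["xyz"][2])/d[:,2]; return f["xyz"]+d*t[:,None]
def proj(f,P):
    p=(np.atleast_2d(P)-f["xyz"])@R.from_rotvec(f["orientation"]).as_matrix()
    return p[:,:2]/p[:,2:]*f["mtx"][[0,1],[0,1]]+f["mtx"][[0,1],2]
def masks(img,lo,hi):
    hsv=cv2.cvtColor(img,cv2.COLOR_BGR2HSV)
    m=cv2.inRange(hsv,lo,hi)
    c,_=cv2.findContours(m,cv2.RETR_EXTERNAL,cv2.CHAIN_APPROX_NONE)
    return sorted(c,key=cv2.contourArea,reverse=True)
BLUE=((105,120,50),(125,255,255)); RED=((0,170,120),(8,255,255)); GREEN=((45,80,40),(90,255,255))
E
python3 - <<'E'
import pickle; from h import *
d=pickle.load(open("f0.pkl","rb"))
f=d["top"]
for n,c,z,k in (("blue",BLUE,.042,2),("red",RED,.121,3),("green",GREEN,.065,2)):
    for q in masks(f["image"],*c)[:k]:
        if cv2.contourArea(q)<15: continue
        b=cv2.boxPoints(cv2.minAreaRect(ray(f,q[:,0],z)[:,:2].astype(np.float32)*1000))
        e=np.diff(b[:3],axis=0)
        print(n,cv2.contourArea(q),q.mean(0)[0],"ctr",b.mean(0).round(1),"sides",np.linalg.norm(e,axis=1).round(1),"ang",np.degrees(np.arctan2(e[:,1],e[:,0])).round(1))
im=f["image"][120:260,230:480]
cv2.imwrite("pics/topcrop.png",cv2.resize(im,None,fx=3.2,fy=3.2,interpolation=cv2.INTER_CUBIC))
E
```

```text
blue 1148.0 [281.50806452 215.40322581] ctr [445.  -48.3] sides [100.   94.7] ang [-21.7  68.3]
blue 421.5 [410.34482759 196.95402299] ctr [ 494.  -407.4] sides [68.2 61.6] ang [-70.2  19.8]
red 172.0 [368.16666667 216.4375    ] ctr [ 431.7 -277.3] sides [39.8 33.3] ang [-20.  70.]
green 414.0 [298.5875 169.025 ] ctr [571.4 -97.3] sides [55.  66.3] ang [-21.8  68.2]
```

View pics/topcrop.png

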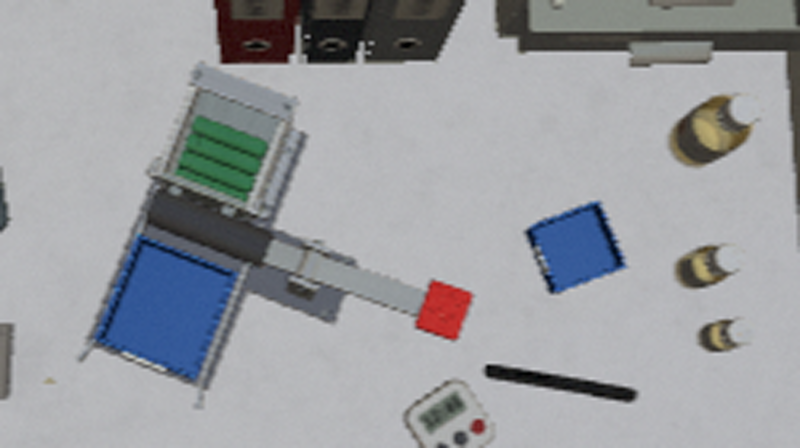

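The crop shows the tray just below the dark weight bar, between its guides, and four green tubes in the hopper. The red pad is at crop (444,310), the timer at (450,420), the marker at (560,383), and the area around the tray front is clear. The tray measures 100 × 95 mm, so it is the right one. The magazine origin works out the same from the tray and from the pad, at about (0.536, -0.085) with yaw -21.7°, and the tray is about 54 mm short of home.

```bash
cat >> h.py <<'E'
O=np.array([.536,-.085,0]); YAW=np.radians(-21.7)
RM=R.from_euler('z',YAW).as_matrix()
def W(p): return O+RM@np.asarray(p,float)
def M(p): return RM.T@(np.asarray(p)-O)
def rel(s,target):
    "shift in tool axes, and turn to tool down with tool x along +-magazine x"
    T=R.from_rotvec(s["ee_rot"]).as_matrix()
    out=T.T@(target-s["eef_pos"])
    c=[]
    for sg in (1,-1):
        X=RM[:,0]*sg; Z=np.array([0,0,-1.]); D=np.c_[X,np.cross(Z,X),Z]
        c.append(R.from_matrix(T.T@D).as_rotvec())
    return out,min(c,key=np.linalg.norm)
E
python3 - <<'E'
from h import *; from plant import r
s=r.sense(); T=R.from_rotvec(s["ee_rot"]).as_matrix(); print(T.round(3))
print(W((-190,0,0)) if 0 else W((-.19,0,.12)), rel(s,W((-.19,0,.12))))
E
```

```text
[[ 0.941  0.339 -0.   ]
 [ 0.339 -0.941  0.001]
 [ 0.    -0.001 -1.   ]]
[ 0.35946481 -0.01474812  0.12      ] (array([ 0.33317375, -0.38878451,  0.11115125]), array([-1.34856166e-03,  4.96284489e-04,  7.24535215e-01]))
```

>>> jog_arm:
  commands:
    - [0.035,-0.04,0,0,0,0,0]
    - [0.035,-0.04,0,0,0,0,0]
    - [0.035,-0.04,0,0,0,0,0]
    - [0.035,-0.04,0,0,0,0,0]
    - [0.035,-0.04,0,0,0,0,0]

```text
clock: 0.72
eef_pos: [0.2749, -0.2448, 0.231]
ee_rot: [-3.095, -0.539, -0.0]
contact_force: [0.6, -0.7, 0.5]
opening: -0.006
grip_force: 0.0
```

Run:
```python
from h import *; from plant import r
s=r.sense(); print(s["clock"],s["joint_pos"].round(3),s["eef_pos"],s["contact_force"], rel(s,W((-.19,0,.12))))
```

```text
0.725 [-0.728 -0.171 -0.329  1.413  0.     2.069] [ 0.27488958 -0.24478132  0.23102737] [ 0.62738798 -0.67152137  0.51990147] (array([ 0.15739775, -0.18783797,  0.11107729]), array([-2.22420387e-04,  5.53902377e-06,  7.23830170e-01]))
```

>>> jog_arm:
  commands:
    - [0.039,-0.047,0,0,0,0,0]
    - [0.039,-0.047,0,0,0,0,0]
    - [0.039,-0.047,0,0,0,0,0]
    - [0.039,-0.047,0,0,0,0,0]
    - [0,0,0,0,0,-0.185,0]

```text
clock: 1.35
eef_pos: [0.3584, -0.0125, 0.2309]
ee_rot: [-3.025, -0.843, 0.001]
contact_force: [-1.1, 0.0, 0.3]
opening: -0.001
grip_force: 0.0
```

>>> jog_arm:
  commands:
    - [0,0,0,0,0,-0.185,0]
    - [0,0,0,0,0,-0.185,0]
    - [0,0,0,0,0,-0.185,0]
    - [0,0,0,0,0,-0.185,0]
    - [0,0,0,0,0,-0.185,0]

```text
clock: 1.98
eef_pos: [0.3576, -0.0167, 0.231]
ee_rot: [-2.339, -2.097, 0.001]
contact_force: [0.9, -0.7, 0.2]
opening: -0.0
grip_force: 0.0
```

>>> jog_arm:
  commands:
    - [0,0,0,0,0,-0.185,0]
    - [0,0,0,0,0,-0.185,0]
    - [0,0,0,0,0,-0.185,0]
    - [0,0,0,0,0,-0.185,0]
    - [0,0,0,0,0,-0.185,0]

```text
clock: 2.6
eef_pos: [0.3576, -0.0167, 0.231]
ee_rot: [-1.157, -2.92, 0.0]
contact_force: [-0.1, -0.1, -0.3]
opening: -0.0
grip_force: 0.0
```

>>> jog_arm:
  commands:
    - [0,0,0,0,0,-0.185,0]
    - [0,0,0,0,0,-0.185,0]
    - [0,0,0,0,0,0,0]

```text
clock: 2.98
eef_pos: [0.3576, -0.0167, 0.231]
ee_rot: [-0.613, -3.081, 0.0]
contact_force: [-0.1, 0.5, -0.1]
opening: -0.0
grip_force: 0.0
```

Run:
```python
from h import *; from plant import r
import pickle
s=r.sense(); print(s["clock"],s["joint_pos"].round(3),s["eef_pos"],s["contact_force"], rel(s,W((-.19,0,.12))))
f=r.grab_frame("wrist"); cv2.imwrite("pics/w1.png",f["image"]); pickle.dump((s,f),open("w1.pkl","wb")); print(f["mtx"],f["T_tool_cam"])
```

```text
2.975 [-0.047 -0.189 -0.344  1.417  0.     0.346] [ 0.35763284 -0.01666286  0.2310485 ] [-0.07613009  0.53889413 -0.13886919] (array([-0.00101814,  0.00248962,  0.11104754]), array([-0.00017208, -0.00052792, -0.01401243]))
[[309.70691629   0.         320.3705385 ]
 [  0.         309.70691629 204.63367338]
 [  0.           0.           1.        ]] [[ 4.37091731e-04 -9.56621148e-01 -2.91334495e-01  7.42282772e-02]
 [ 9.99999687e-01  6.10408010e-04 -5.04017271e-04 -1.78481466e-03]
 [ 6.59986490e-04 -2.91334183e-01  9.56621115e-01 -1.43875702e-01]
 [ 0.00000000e+00  0.00000000e+00  0.00000000e+00  1.00000000e+00]]
```

View pics/w1.png

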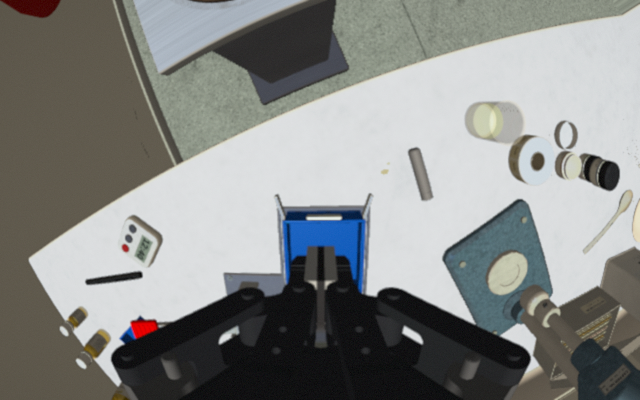

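The wrist view looks down on the tray front at (323,215), and the front wall carries a white label. The guides run at columns ~280 and ~368, and the fingers stay within them.

```bash
cat >> h.py <<'E'
def wray(s,f,uv,z):
    K=f["mtx"]; p=(np.atleast_2d(uv).astype(float)-K[[0,1],2])/K[0,0]; th=np.linalg.norm(p,axis=1)[:,None]
    d=np.c_[p/th*np.sin(th),np.cos(th)]
    T=np.eye(4); T[:3,:3]=R.from_rotvec(s["ee_rot"]).as_matrix(); T[:3,3]=s["eef_pos"]; C=T@f["T_tool_cam"]
    d=d@C[:3,:3].T; t=(z-C[2,3])/d[:,2]; return C[:3,3]+d*t[:,None]
E
python3 - <<'E'
import pickle; from h import *
s,f=pickle.load(open("w1.pkl","rb"))
img=f["image"]
for c in (300,345,350):
    print(c,[tuple(int(v) for v in img[y,c]) for y in range(202,232,2)])
for y in (212,230): print(y,[(x,tuple(int(v) for v in img[y,x])) for x in list(range(272,292,2))+list(range(354,376,2))])
for uv in ((300,220),(350,220),(323,220)): print("rim",M(wray(s,f,uv,.042)[0]).round(4))
for uv in ((300,207),(350,207)): print("bottom",M(wray(s,f,uv,.006)[0]).round(4))
E
```

```text
300 [(222, 221, 219), (225, 224, 221), (167, 165, 164), (122, 111, 108), (119, 99, 91), (68, 35, 13), (65, 31, 6), (67, 33, 13), (63, 28, 3), (130, 71, 28), (192, 101, 36), (191, 99, 28), (193, 99, 24), (194, 100, 30), (195, 100, 29)]
345 [(224, 223, 221), (217, 216, 213), (123, 122, 123), (129, 116, 110), (109, 85, 73), (82, 42, 13), (66, 31, 8), (66, 28, 2), (74, 38, 13), (153, 75, 16), (177, 89, 19), (190, 95, 24), (191, 97, 23), (192, 98, 25), (190, 96, 24)]
350 [(224, 223, 221), (219, 217, 215), (126, 126, 125), (128, 116, 110), (101, 75, 62), (82, 40, 12), (68, 35, 10), (65, 30, 5), (75, 37, 9), (163, 82, 17), (184, 94, 22), (192, 98, 24), (191, 96, 22), (189, 95, 21), (191, 97, 27)]
212 [(272, (223, 221, 219)), (274, (222, 221, 220)), (276, (213, 212, 209)), (278, (134, 127, 125)), (280, (194, 182, 171)), (282, (155, 155, 154)), (284, (90, 90, 89)), (286, (114, 93, 84)), (288, (83, 45, 22)), (290, (85, 45, 22)), (354, (77, 37, 8)), (356, (66, 31, 4)), (358, (67, 33, 10)), (360, (94, 66, 53)), (362, (89, 86, 85)), (364, (143, 145, 142)), (366, (192, 185, 176)), (368, (142, 133, 126)), (370, (189, 188, 185)), (372, (223, 223, 220)), (374, (222, 221, 219))]
230 [(272, (223, 223, 220)), (274, (225, 223, 221)), (276, (223, 221, 219)), (278, (161, 157, 153)), (280, (143, 136, 131)), (282, (169, 139, 124)), (284, (186, 94, 33)), (286, (163, 80, 12)), (288, (75, 37, 12)), (290, (164, 82, 25)), (354, (191, 95, 25)), (356, (185, 91, 16)), (358, (117, 57, 7)), (360, (91, 43, 7)), (362, (183, 93, 24)), (364, (189, 108, 68)), (366, (179, 166, 159)), (368, (131, 123, 120)), (370, (207, 204, 201)), (372, (223, 221, 219)), (374, (223, 222, 220))]
rim [-0.1459 -0.0284  0.042 ]
rim [-0.1451  0.0289  0.042 ]
rim [-0.1456 -0.0021  0.042 ]
bottom [-0.1503 -0.0305  0.006 ]
bottom [-0.1494  0.032   0.006 ]
```

>>> jog_arm:
  commands:
    - [0,0.001,0.052,0,0,-0.014,0]
    - [0,0,0.052,0,0,0,0]
    - [0,0,0.052,0,0,0,0]
    - [0,0,0.052,0,0,0,0]
    - [-0.02,0,0,0,0,0,0]

```text
clock: 3.65
eef_pos: [0.372, -0.0228, 0.0198]
ee_rot: [-0.589, -3.076, 0.002]
contact_force: [0.2, 0.0, 1.0]
opening: 0.002
grip_force: 0.0
```

>>> jog_arm:
  commands:
    - [-0.01,0,0,0,0,0,0]
    - [-0.01,0,0,0,0,0,0]
    - [-0.01,0,0,0,0,0,0]
    - [-0.01,0,0,0,0,0,0]
    - [-0.01,0,0,0,0,0,0]

```text
clock: 4.28
eef_pos: [0.4241, -0.0418, 0.0236]
ee_rot: [0.588, 3.086, 0.0]
contact_force: [-1.0, 0.7, 1.1]
opening: -0.002
grip_force: 0.8
```

Run:
```python
from h import *; from plant import r
s=r.sense(); print(s["clock"],M(s["eef_pos"]),RM.T@s["contact_force"],rel(s,W((-.105,-.0015,.022))))
```

```text
4.275 [-0.11998306 -0.00119841  0.0236287 ] [-1.20143262  0.22387062  1.09983407] (array([-0.01498179, -0.00033036,  0.00163483]), array([0.00017131, 0.00041315, 0.00190204]))
```

>>> jog_arm:
  commands:
    - [-0.004,0,0,0,0,0,0]
    - [-0.004,0,0,0,0,0,0]
    - [-0.003,0,0,0,0,0,0]
    - [-0.002,0,0,0,0,0,0]

```text
clock: 4.78
eef_pos: [0.4354, -0.0463, 0.0232]
ee_rot: [-0.588, -3.086, 0.0]
contact_force: [-0.4, -0.1, -0.9]
opening: -0.002
grip_force: 0.4
```

>>> jog_arm:
  commands:
    - [-0.001,0,0,0,0,0,0]
    - [-0.001,0,0,0,0,0,0]

```text
clock: 5.03
eef_pos: [0.4372, -0.047, 0.0233]
ee_rot: [-0.588, -3.086, 0.0]
contact_force: [0.3, -0.2, -0.2]
opening: 0.0
grip_force: 0.4
```

Run:
```python
from h import *; from plant import r
s=r.sense(); print(s["clock"],M(s["eef_pos"]),RM.T@s["contact_force"],rel(s,W((-.105,-.0015,.022))))
```

```text
5.025 [-0.10585085 -0.00124838  0.02325225] [ 0.31085963 -0.07261736 -0.16936356] (array([-0.0008505 , -0.00025328,  0.00125215]), array([-2.38402883e-05, -1.23334187e-04,  1.98273805e-03]))
```

>>> jog_arm:
  commands:
    - [-0.002,0,0,0,0,0,0]
    - [-0.002,0,0,0,0,0,0]

```text
clock: 5.28
eef_pos: [0.4404, -0.0482, 0.0232]
ee_rot: [-0.588, -3.085, -0.001]
contact_force: [-6.6, 3.9, 4.3]
opening: -0.0
grip_force: 3.2
```

>>> jog_arm:
  commands:
    - [-0.001,0,0,0,0,0,0]
    - [-0.001,0,0,0,0,0,0]

```text
clock: 5.52
eef_pos: [0.4404, -0.0483, 0.023]
ee_rot: [-0.587, -3.081, -0.002]
contact_force: [-10.5, 5.1, 7.8]
opening: -0.0
grip_force: 6.0
```

>>> jog_arm:
  commands:
    - [-0.001,0,0,0,0,0,0]
    - [-0.001,0,0,0,0,0,0]

```text
clock: 5.78
eef_pos: [0.4404, -0.0483, 0.0227]
ee_rot: [-0.586, -3.078, -0.004]
contact_force: [-17.6, 8.3, 14.3]
opening: -0.005
grip_force: 9.5
```

Run:
```python
from h import *; from plant import r
s=r.sense(); print(s["clock"],M(s["eef_pos"]),RM.T@s["contact_force"])
f=r.grab_frame("top"); im=f["image"][130:250,240:400]
cv2.imwrite("pics/top2.png",cv2.resize(im,None,fx=4.5,fy=4.5,interpolation=cv2.INTER_CUBIC))
```

```text
5.775 [-0.10239941 -0.00127853  0.02274561] [-19.43621079   1.18074016  14.26969027]
```

View pics/top2.png

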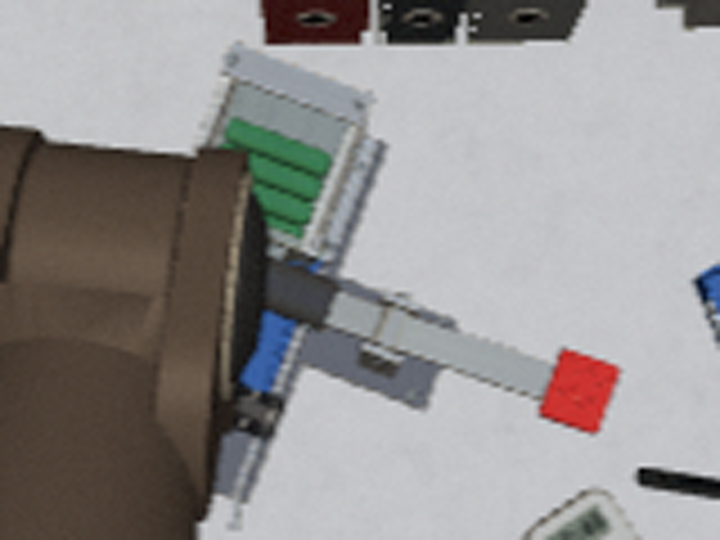

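The tray is against its stop: the force rises with no further motion, and blue shows behind the bar at (310,268). I'll back off, lift and look.

>>> jog_arm:
  commands:
    - [0.006,0,0,0,0,0,0]
    - [0.03,0,0,0,0,0,0]
    - [0.03,0,-0.02,0,0,0,0]
    - [0,0,-0.06,0,0,0,0]
    - [0,0,-0.06,0,0,0,0]

```text
clock: 6.45
eef_pos: [0.3829, -0.0257, 0.1649]
ee_rot: [0.588, 3.085, -0.0]
contact_force: [1.2, -0.5, -0.5]
opening: -0.0
grip_force: 0.0
```

>>> jog_arm:
  commands:
    - [0,0,-0.03,0,0,0,0]
    - [0,-0.05,0,0,0,0,0]
    - [0,-0.06,0,0,0,0,0]
    - [0,-0.06,0,0,0,0,0]
    - [0,0,0,0,0,0,0]

```text
clock: 7.08
eef_pos: [0.3195, -0.1874, 0.1937]
ee_rot: [0.602, 3.082, -0.002]
contact_force: [-0.7, 1.7, -0.0]
opening: 0.005
grip_force: 0.0
```

Run:
```python
from h import *; from plant import r
s=r.sense(); print(s["clock"],s["joint_pos"].round(3),M(s["eef_pos"]),s["contact_force"])
f=r.grab_frame("top")
for n,c,z in (("blue",BLUE,.042),("red",RED,.121)):
    q=masks(f["image"],*c)[0]
    P=ray(f,q[:,0],z); m=(P-O)@RM
    print(n,cv2.contourArea(q),m.min(0),m.max(0))
    b=cv2.boxPoints(cv2.minAreaRect(P[:,:2].astype(np.float32)*1000)); print(b.mean(0))
print(rel(s,np.array([.4317,-.2773,.145])))
im=f["image"][130:270,230:430]
cv2.imwrite("pics/top3.png",cv2.resize(im,None,fx=4,fy=4,interpolation=cv2.INTER_CUBIC))
```

```text
7.075 [-5.300e-01 -1.660e-01 -4.070e-01  1.328e+00 -1.000e-03 -1.440e-01] [-0.16323311 -0.1752156   0.19366519] [-0.67997702  1.7164721  -0.01752048]
blue 638.5 [-0.09508994 -0.04668436  0.042     ] [-0.03592265  0.04741585  0.042     ]
[475.10715  -60.228447]
red 169.5 [-0.045776   -0.23348571  0.121     ] [-0.00574766 -0.20038625  0.121     ]
[ 431.7367 -277.2955]
(array([-0.13762632, -0.04103398,  0.04894321]), array([-0.00116661,  0.00166928, -0.00676428]))
```

View pics/top3.png

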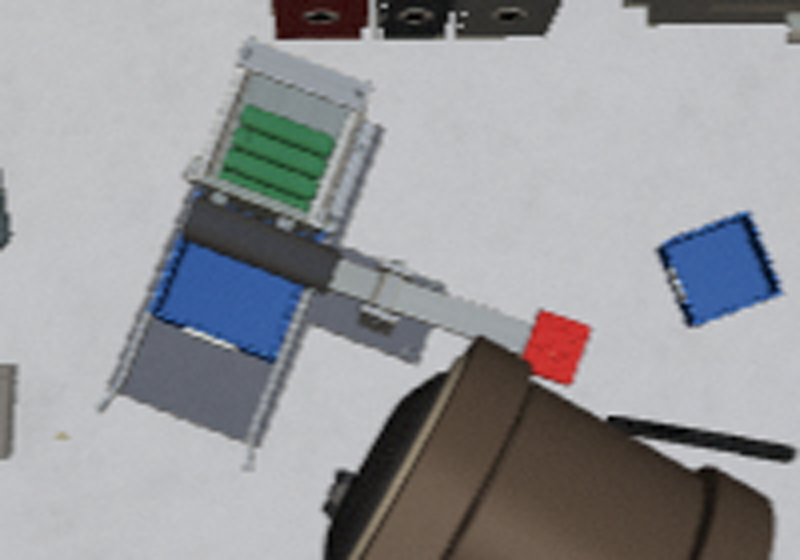

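The tray front wall is at (210,338) in the crop, which gives -95 mm, so it is home. The red pad at (557,346) is free and sits exactly where expected. I'm moving above it.

>>> jog_arm:
  commands:
    - [-0.046,-0.014,0,0,0,-0.007,0]
    - [-0.046,-0.014,0,0,0,0,0]
    - [-0.045,-0.015,0,0,0,0,0]
    - [0,0,0.045,0,0,0,0]
    - [0,0,0,0,0,0,0]

```text
clock: 7.75
eef_pos: [0.432, -0.2711, 0.1451]
ee_rot: [-0.572, -3.083, -0.004]
contact_force: [-0.6, 0.4, 0.0]
opening: -0.001
grip_force: 0.0
```

Run:
```python
from h import *; from plant import r
s=r.sense(); print(s["clock"],M(s["eef_pos"]),s["contact_force"],rel(s,W((-.026,-.219,.13))))
```

```text
7.75 [-0.02782498 -0.21141151  0.14508018] [-0.56508856  0.35166693  0.02448738] (array([-0.00183793, -0.00763136,  0.01505696]), array([ 0.00143864, -0.00670095,  0.01156757]))
```

>>> jog_arm:
  commands:
    - [-0.002,-0.0075,0.005,0,0,0.011,0]
    - [0,0,0.01,0,0,0,0]
    - [0,0,0.008,0,0,0,0]
    - [0,0,0.008,0,0,0,0]
    - [0,0,0.008,0,0,0,0]

```text
clock: 8.38
eef_pos: [0.4322, -0.2822, 0.1099]
ee_rot: [0.595, 3.083, -0.003]
contact_force: [-1.8, -1.9, 5.2]
opening: 0.001
grip_force: 2.4
```

Run:
```python
from h import *; from plant import r
s=r.sense(); print(s["clock"],M(s["eef_pos"]),RM.T@s["contact_force"])
```

```text
8.375 [-0.02353601 -0.22158517  0.10991047] [-1.0056183  -2.46243851  5.21492248]
```

>>> jog_arm:
  commands:
    - [0,0,0.01,0,0,0,0]
    - [0,0,0.01,0,0,0,0]
    - [0,0,0.01,0,0,0,0]
    - [0,0,0.008,0,0,0,0]
    - [0,0,0.005,0,0,0,0]

```text
clock: 9.0
eef_pos: [0.4322, -0.2812, 0.0658]
ee_rot: [0.594, 3.085, 0.001]
contact_force: [2.5, -0.7, 4.0]
opening: -0.002
grip_force: 1.9
```

>>> jog_arm:
  commands:
    - [0,0,0.003,0,0,0,0]
    - [0,0,0.002,0,0,0,0]

```text
clock: 9.25
eef_pos: [0.4321, -0.2809, 0.0612]
ee_rot: [0.594, 3.085, 0.002]
contact_force: [2.1, 1.7, 4.5]
opening: 0.0
grip_force: 1.8
```

Run:
```python
from h import *; from plant import r
s=r.sense(); print(s["clock"],M(s["eef_pos"]),RM.T@s["contact_force"])
```

```text
9.25 [-0.02408    -0.22038487  0.06121835] [1.31823771 2.31018258 4.46833182]
```

>>> jog_arm:
  commands:
    - [0,0,0.0015,0,0,0,0]
    - [0,0,0.0015,0,0,0,0]
    - [0,0,0,0,0,0,0]

```text
clock: 9.62
eef_pos: [0.4317, -0.2812, 0.0581]
ee_rot: [-0.594, -3.084, -0.0]
contact_force: [0.9, 0.3, 3.1]
opening: 0.001
grip_force: 1.4
```

>>> jog_arm:
  commands:
    - [0,0,0.0015,0,0,0,0]
    - [0,0,0.001,0,0,0,0]
    - [0,0,0,0,0,0,0]

```text
clock: 10.0
eef_pos: [0.4319, -0.2813, 0.0564]
ee_rot: [0.594, 3.085, 0.0]
contact_force: [-1.9, 2.8, 9.4]
opening: 0.002
grip_force: 4.2
```

Run:
```python
from h import *; from plant import r
s=r.sense(); print(s["clock"],M(s["eef_pos"]),RM.T@s["contact_force"])
```

```text
10.0 [-0.02419978 -0.22086389  0.05643086] [-2.82309849  1.83761882  9.37353096]
```

The lever is at its stop, so I'll hold it there.

>>> jog_arm:
  commands:
    - [0,0,0.0005,0,0,0,0]
    - [0,0,0,0,0,0,0]
    - [0,0,0,0,0,0,0]
    - [0,0,0,0,0,0,0]
    - [0,0,0,0,0,0,0]

```text
clock: 10.62
eef_pos: [0.4319, -0.2813, 0.0563]
ee_rot: [0.594, 3.084, 0.0]
contact_force: [-1.1, 3.7, 11.6]
opening: 0.001
grip_force: 5.5
```

>>> jog_arm:
  commands:
    - [0,0,0,0,0,0,0]
    - [0,0,0,0,0,0,0]
    - [0,0,0,0,0,0,0]
    - [0,0,0,0,0,0,0]
    - [0,0,0,0,0,0,0]

```text
clock: 11.25
eef_pos: [0.4319, -0.2813, 0.0563]
ee_rot: [0.594, 3.084, 0.0]
contact_force: [-2.4, 2.4, 12.1]
opening: -0.002
grip_force: 5.5
```

Run:
```python
from h import *; from plant import r
s=r.sense(); print(s["clock"],M(s["eef_pos"]),RM.T@s["contact_force"])
f=r.grab_frame("top"); g=r.grab_frame("scene")
a=cv2.resize(f["image"][130:250,240:400],None,fx=3,fy=3,interpolation=cv2.INTER_CUBIC)
b=cv2.resize(g["image"][160:280,255:365],(330,360),interpolation=cv2.INTER_CUBIC)
for q in masks(f["image"],*GREEN)[:6]:
    if cv2.contourArea(q)>8: p=ray(f,q[:,0],.02); print("green",cv2.contourArea(q),((p-O)@RM).min(0),((p-O)@RM).max(0))
cv2.imwrite("pics/p4.png",np.hstack([a[:, :460],b]))
```

```text
11.25 [-0.02416137 -0.22083475  0.0563111 ] [-3.11903231  1.37392152 12.13371736]
green 282.0 [-0.08792328 -0.03092745  0.02      ] [-0.04862082  0.03455231  0.02      ]
```

View pics/p4.png

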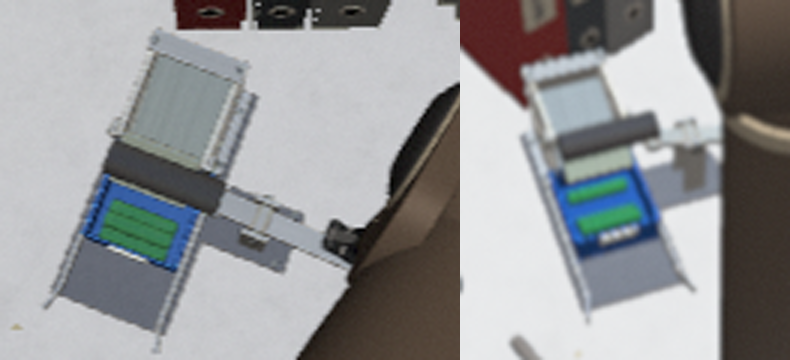

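The hopper is empty. The tubes lie in the tray, three showing from above at (140,230) and one more behind them under the bar in the scene view at (597,190). Now I ease the lever up slowly.

>>> jog_arm:
  commands:
    - [0,0,-0.003,0,0,0,0]
    - [0,0,-0.004,0,0,0,0]
    - [0,0,-0.005,0,0,0,0]
    - [0,0,-0.005,0,0,0,0]
    - [0,0,-0.005,0,0,0,0]

```text
clock: 11.98
eef_pos: [0.4318, -0.2814, 0.0776]
ee_rot: [-0.595, -3.084, 0.0]
contact_force: [-1.4, -1.2, 2.2]
opening: -0.004
grip_force: 1.1
```

>>> jog_arm:
  commands:
    - [0,0,-0.005,0,0,0,0]
    - [0,0,-0.005,0,0,0,0]
    - [0,0,-0.005,0,0,0,0]
    - [0,0,-0.005,0,0,0,0]
    - [0,0,-0.005,0,0,0,0]

```text
clock: 12.6
eef_pos: [0.432, -0.2811, 0.1026]
ee_rot: [0.594, 3.085, 0.001]
contact_force: [-0.4, 0.2, 0.4]
opening: -0.003
grip_force: 0.6
```

>>> jog_arm:
  commands:
    - [0,0,-0.005,0,0,0,0]
    - [0,0,-0.005,0,0,0,0]
    - [0,0,-0.004,0,0,0,0]
    - [0,0,-0.004,0,0,0,0]
    - [0,0,-0.003,0,0,0,0]

```text
clock: 13.22
eef_pos: [0.4319, -0.2814, 0.1235]
ee_rot: [-0.595, -3.085, 0.0]
contact_force: [-0.1, 0.5, -0.0]
opening: -0.003
grip_force: 0.0
```

>>> jog_arm:
  commands:
    - [0,0,-0.003,0,0,0,0]
    - [0,0,-0.003,0,0,0,0]
    - [0,0,-0.003,0,0,0,0]
    - [0,0,-0.003,0,0,0,0]
    - [0,0,-0.003,0,0,0,0]

```text
clock: 13.85
eef_pos: [0.4319, -0.2813, 0.1385]
ee_rot: [-0.595, -3.085, -0.0]
contact_force: [0.2, 0.1, -0.9]
opening: 0.003
grip_force: 0.0
```

>>> jog_arm:
  commands:
    - [0,0,-0.02,0,0,0,0]
    - [0,0,-0.05,0,0,0,0]
    - [0.05,0,-0.02,0,0,0,0]
    - [0.05,0,0,0,0,0,0]
    - [0.05,0,0,0,0,0,0]

```text
clock: 14.48
eef_pos: [0.2915, -0.2251, 0.2287]
ee_rot: [0.594, 3.084, -0.001]
contact_force: [-0.8, -0.3, 0.4]
opening: 0.002
grip_force: 0.0
```

>>> jog_arm:
  commands:
    - [0,0,0,0,0,0,0]
    - [0,0,0,0,0,0,0]

```text
clock: 14.72
eef_pos: [0.2931, -0.2259, 0.2287]
ee_rot: [0.595, 3.083, -0.001]
contact_force: [0.3, 0.4, 0.1]
opening: -0.001
grip_force: 0.0
```

Run:
```python
from h import *; from plant import r
s=r.sense(); print(s["clock"],M(s["eef_pos"]),s["contact_force"])
f=r.grab_frame("top")
for n,c,z in (("blue",BLUE,.042),("red",RED,.121),("green",GREEN,.02)):
    q=masks(f["image"],*c)[0]; m=(ray(f,q[:,0],z)-O)@RM
    print(n,cv2.contourArea(q),m.min(0).round(4),m.max(0).round(4))
im=f["image"][130:280,230:430]
cv2.imwrite("pics/top5.png",cv2.resize(im,None,fx=3.9,fy=3.9,interpolation=cv2.INTER_CUBIC))
```

```text
14.725 [-0.17355926 -0.22076235  0.22871342] [0.28344563 0.40145023 0.10029183]
blue 421.5 [ 0.0383 -0.3595  0.042 ] [ 0.1245 -0.2747  0.042 ]
red 173.5 [-0.0461 -0.2335  0.121 ] [-0.0057 -0.2004  0.121 ]
green 282.0 [-0.0879 -0.0309  0.02  ] [-0.0486  0.0346  0.02  ]
```

View pics/top5.png

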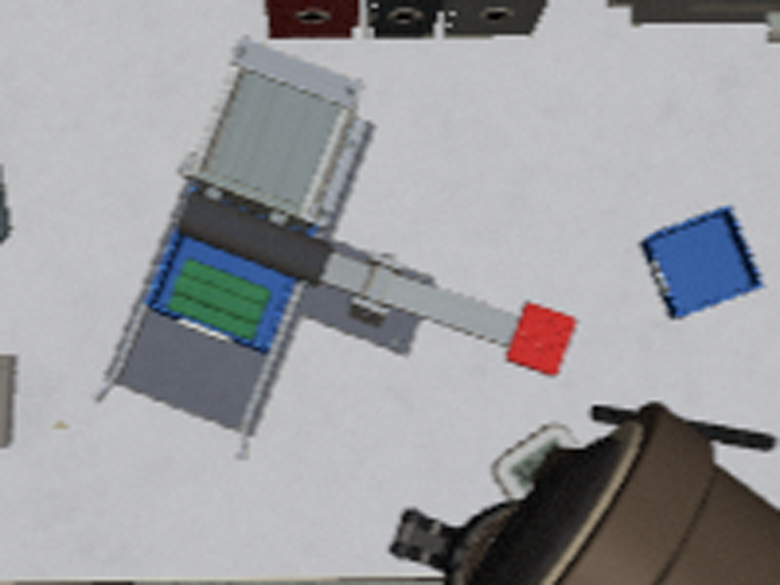

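Run:
```python
from h import *; from plant import r
g=r.grab_frame("scene")
for q in masks(g["image"],*GREEN)[:4]:
    p=(ray(g,q[:,0],.017)-O)@RM
    if cv2.contourArea(q)>8: print(cv2.contourArea(q),q.mean(0),p.min(0).round(3),p.max(0).round(3))
cv2.imwrite("pics/s6.png",cv2.resize(g["image"][165:275,260:350],None,fx=5,fy=5,interpolation=cv2.INTER_CUBIC))
```

```text
93.5 [[304.25581395 232.76744186]] [-0.069 -0.033  0.017] [-0.046  0.033  0.017]
51.5 [[300.23076923 223.23076923]] [-0.023 -0.03   0.017] [-0.008  0.033  0.017]
```

View pics/s6.png

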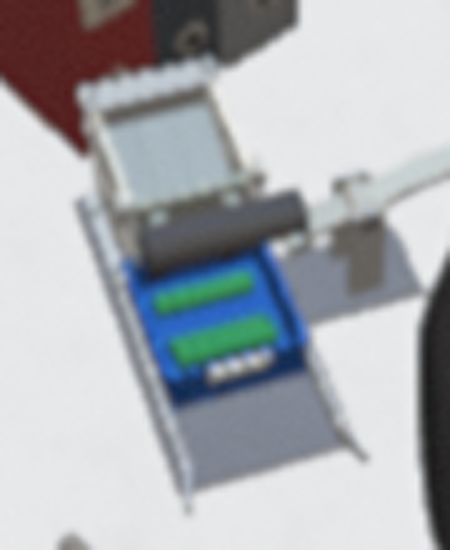

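All four tubes are in the tray, with the separate one at x ≈ -16 mm still inside it. The flap is shut, the lever is at rest and the tray is home.

```bash
python3 -c "
from plant import r
print(r.job_done())"
```

```text
the job is handed in; nothing more can be done
None
```

I pushed the tray home, the four tubes rolled into it, and I eased the lever back up so the flap shut gently; I handed the job in at about 15 s of the 45 s allowed.

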